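# Load the nut dispenser and serve a bowl of chestnuts

### The job

Lift the knob of the nut dispenser's open gate out of its notch and drop it home in the shut notch next to the hopper; then put all the chestnuts in the hopper: pick up the ones lying on the worktop, pour in those in the scoop, and set the scoop down upright on the worktop. Stand the bowl under the chute's lip, lift the knob across to the fully open notch farthest from the hopper and drop it in so that the chestnuts run into the bowl, and then lift it back and drop it home in the shut notch. In the end every chestnut is in the bowl, standing upright on the worktop; leave the salt shaker, onion and lime alone.

Things in the scene. Friction and masses are not known exactly. Their poses are not given: they have to be found in the camera images.
- dispenser: nut dispenser fixed to the worktop: aluminium sheet on a pale wooden foot (150 mm in x, y = -50 to +270 mm). Origin on the worktop below the hopper's centre; z up, +y runs from the hopper to the gate's knob, the chute slopes down to -y. Two cheeks 8 mm thick, centred at x = -60 and +60 mm, run to y = 257 mm; their tops, 180 mm up, carry three pairs of notches 13 mm wide, 14 mm deep
- hopper_floor (a point): centre of the hopper's floor, on the gate's upper face when shut, 166 mm above the worktop; axes as the dispenser's. The hopper is a straight-sided open box above it, 112 mm (x) by 92 mm (y) inside, walls 6 to 8 mm, rim 60 mm above this point
- chute_lip (a point): middle of the chute's lower edge, where the nuts leave it toward the dispenser's -y; 67 mm above the worktop (underside 5 mm lower), 92 mm from the hopper's centre; the chute is about 95 mm wide there. The nuts land some 20 to 90 mm beyond the lip
- gate (a joint): the hopper's sliding floor, in m along the dispenser's +y: 0 shut (closes the whole floor), 0.044 half open (middle notch), 0.088 fully open (notch farthest from the hopper). Starts fully open. Slides with a few newtons while the knob is lifted; else the knob's cross-bar is held by its notches
- knob (a joint): lift of the gate's knob and cross-bar, in m: 0 dropped home in a notch, above 0.014 clear of the notches, at most 0.024. Its weight and a light spring (1.5 to 2.5 N in all) push it down; about 0.014 when it stands on the cheeks between notches
- knob_grip (a point): centre of the gate's black knob, an upright block 18 mm (across the slide, dispenser x) by 20 mm (along it) by 36 mm tall, on a stem over a steel cross-bar that lies in the notches 46 mm below this point. 130 mm to the +y side of the hopper's centre when shut, 218 mm when fully open; 217 mm above the worktop when dropped. Axes as the dispenser's
- bowl_in (a point): white stoneware bowl, loose, 0.35 kg, 180 mm across the rim, 55 mm high, wall 8 mm and slightly flared, foot 140 mm across; its rim can be pinched. The point is the centre of its inner floor, 8 mm above its underside. Round: its yaw means nothing
- bowl: the same bowl; origin at the centre of its underside
- scoop_handle (a point): grip point of a steel nut scoop that holds four to six chestnuts: on its straight wooden handle (14 mm wide, 16 mm high, 100 mm long), 95 mm behind the scoop's middle and 49 mm behind its back wall, 34 mm above its underside. Axes: x along the handle toward the pouring lip, z up
- scoop_lip (a point): middle of the scoop's pouring lip, 170 mm ahead of the handle's grip point, 18 mm above the underside
- scoop: the same scoop, 68 mm wide, 0.16 kg empty; origin in the middle of its flat underside, axes as for its handle. The flat floor reaches 46 mm either way in x, then a ramp rises 14 mm at 25 degrees to the lip; side walls 34 mm, back wall 42 mm high
- nut0_mid (a point): a chestnut, dark brown, 26 mm across and 25 mm tall with a small flat base 12 mm across (rounded all over, so it rolls when tipped), 12 g; the point is its centre, 12 mm above its base. Starts in the scoop. May be absent.
- nut1_mid (a point): a chestnut, dark brown, 26 mm across and 25 mm tall with a small flat base 12 mm across (rounded all over, so it rolls when tipped), 12 g; the point is its centre, 12 mm above its base. Starts in the scoop. May be absent.
- nut2_mid (a point): a chestnut, dark brown, 26 mm across and 25 mm tall with a small flat base 12 mm across (rounded all over, so it rolls when tipped), 12 g; the point is its centre, 12 mm above its base. Starts in the scoop. May be absent.
- nut3_mid (a point): a chestnut, dark brown, 26 mm across and 25 mm tall with a small flat base 12 mm across (rounded all over, so it rolls when tipped), 12 g; the point is its centre, 12 mm above its base. Starts in the scoop. May be absent.
- nut4_mid (a point): a chestnut, dark brown, 26 mm across and 25 mm tall with a small flat base 12 mm across (rounded all over, so it rolls when tipped), 12 g; the point is its centre, 12 mm above its base. Starts in the scoop. May be absent.
- nut5_mid (a point): a chestnut, dark brown, 26 mm across and 25 mm tall with a small flat base 12 mm across (rounded all over, so it rolls when tipped), 12 g; the point is its centre, 12 mm above its base. Starts in the scoop. May be absent.
- nut6_mid (a point): a chestnut, dark brown, 26 mm across and 25 mm tall with a small flat base 12 mm across (rounded all over, so it rolls when tipped), 12 g; the point is its centre, 12 mm above its base. Starts loose on the worktop. May be absent.
- nut7_mid (a point): a chestnut, dark brown, 26 mm across and 25 mm tall with a small flat base 12 mm across (rounded all over, so it rolls when tipped), 12 g; the point is its centre, 12 mm above its base. Starts loose on the worktop. May be absent.
- nut8_mid (a point): a chestnut, dark brown, 26 mm across and 25 mm tall with a small flat base 12 mm across (rounded all over, so it rolls when tipped), 12 g; the point is its centre, 12 mm above its base. Starts loose on the worktop. May be absent.
- mill_3: salt shaker, 44 mm across, 90 mm tall, a bystander that stands near the work; origin at the underside
- onion_3: onion, about 60 mm, a bystander that stands near the work; origin at the underside
- lime_2: lime, about 50 mm, a bystander that stands near the work; origin at the underside

How it is judged:
By the outcome, as a careful person would: the job done as asked, in the order asked, and still so for the second after the job is handed in, with the robot touching nothing.
Of nut6, nut7, nut8 only 1 to 3 are there at a start; the rules pass over those that are not, and their reading is None.
Of nut0, nut1, nut2, nut3, nut4, nut5 only 4 to 6 are there at a start; the rules pass over those that are not, and their reading is None.
At some moment in a run one of nut6, nut7, nut8, bowl may be knocked a few centimetres aside while the robot is not near it.
It also fails if it takes over 210 s, if anything falls off the work surface, if the arm or the gripper's body presses on something with over 40 N, if the wrist force passes 120 N, or if a joint passes its speed limit or range.

### The arm

A 6-joint arm with a two-finger parallel gripper is mounted at the origin on a cart in front of the work surface, level with it; the furniture and walls round the work are solid. World frame = base frame: x ahead of the robot, y to its left, z up, the work surface at z = 0. Lengths are in m, angles in rad, forces in N, time in s.
With the tool pointing down it reaches from about 0.375 to 0.975 m from the base axis. Payload 3.8 kg.
Tool frame: the origin (TCP) lies midway between the tips of the shut fingers; the grasp point (between the pads) lies 19 mm behind it; z points along the fingers, y is the line along which they close (so a half turn about z gives the same grasp; the last joint's range is limited). The gripper opens to 88 mm and grips with 3 to 60 N. Pads are 18 mm wide; open, the fingers measure 123 mm over their backs; the gripper's body (75 mm by 187 mm) begins 45 mm behind the grasp point.
Start: joints at [1.241, 0.264, 1.604, -0, 1.274, -0.037], TCP at [0.195, 0.646, 0.239] pointing down, gripper open.
Joint ranges: [-2.63, 2.63], [-0.94, 2.18], [0.31, 2.57], [-1.31, 4.45], [0, 2.66], [-2.55, 2.55]. Speed limits (rad/s): [2.57, 2.57, 3.14, 3.14, 3.14, 3.14].

### API

Orientations are given as a rotation vector (axis times angle).
In Python, from cell import manip, inverse_kinematics, cams, order gives the robot as it stands. Calls block until the motion is done:
- manip.move_pose(position, orientation): joint-space move of the TCP to a pose.
- manip.move_linear(position, rate=0.15, rot=None): straight line of the TCP; rot=None keeps the orientation; rate is the mean speed in m/s.
- manip.set_joints(angles): joint-space move.
- manip.set_gripper(opening, force=None): finger opening in m; force is the grip in N (None keeps the last); returns when the fingers have stopped.
- manip.dwell(seconds).
- inverse_kinematics(position, orientation): joint angles nearest the present ones, or None.
- manip.state(): the state.
- cams.capture(name): name is "scene" or "top" or "wrist"; returns a dict with "image" (400x640x3 uint8, blue, green, red), "z_map" (400x640 float32, m along the optical axis (not along the pixel's ray), 0 where there is no reading), "intrinsics" (3x3 intrinsics, pixels), "position" and "orientation" of the camera in the world; the wrist camera has in their place "T_tool_cam" (4x4, takes a point from camera to tool coordinates, whose origin is the TCP and whose axes are the flange's). Camera axes: x right, y down, z forward; pixel columns grow to the right and rows downward; lengths in m; the calibration is good to about 2 mm. A picture is of the moment at which its call begins: read the wrist's pose just before it.
A pose or a line that the arm cannot do raises manip.IKError and nothing moves.
- order.close_job(): hands the job in; it is judged then, once.
The state is a dict: "clock": time; "joint_pos": joint angles; "joint_velocities": joint speeds; "tau": joint torques, N m; "tool_pos": TCP position; "tcp_rot": TCP orientation; "contact_force": force on the tool from outside, world axes, zero at the start; "moment": the same for the moment, N m; "gripper_width": finger opening in m; "grasp_force": force on a finger pad.
Only numpy, scipy, OpenCV 4.12 (cv2) and the standard library are available. Lean on these libraries where they do the work, as an engineer would, in place of code of your own. Each camera call takes 0.05 s, during which the arm holds its last target. There are 200 camera calls.

## Working session

There is one attempt and no reset: what is moved stays moved. The work goes in short steps, each a Python script; the robot and the scene stay as the last script left them, time stands still between calls to the robot, and variables do not carry over. Pictures are saved under pics/ and viewed, at most 14 in all, crops included, and the job is handed in when it is done.

```bash
ls; mkdir -p pics; python3 - <<'E'
from cell import manip,cams
import cv2,numpy as np
for n in ["scene","top"]:
    c=cams.capture(n); cv2.imwrite(f"pics/{n}0.png",c["image"]); np.savez(f"{n}0.npz",**c); print(n,c["position"],c["orientation"],c["intrinsics"])
s=manip.state(); print({k:np.round(v,3) for k,v in s.items()})
print(cams.capture("wrist")["T_tool_cam"])
E
```

```text
pics
scene [-0.62789359  0.52960008  0.81162689] [-1.19537498  1.97931239 -1.18977728] [[432.70288613   0.         317.4290001 ]
 [  0.         432.70288613 196.92662235]
 [  0.           0.           1.        ]]
top [0.22370895 0.01591939 1.51329387] [-2.16898807  2.15294137 -0.24990381] [[441.95345002   0.         313.8943524 ]
 [  0.         441.95345002 195.18744459]
 [  0.           0.           1.        ]]
{'clock': np.float64(0.1), 'joint_pos': array([ 1.241,  0.265,  1.605,  0.   ,  1.274, -0.037]), 'joint_velocities': array([-0.   , -0.001, -0.003,  0.   ,  0.001, -0.001]), 'tau': array([-1.0000e-03, -5.0363e+01, -3.5809e+01,  7.2000e-02,  2.3000e-02,
       -0.0000e+00]), 'tool_pos': array([0.195, 0.646, 0.238]), 'tcp_rot': array([-4.580e-01, -3.108e+00,  3.000e-03]), 'contact_force': array([ 0.515, -0.071, -0.805]), 'moment': array([-0.022,  0.045,  0.048]), 'grasp_force': np.float64(0.002), 'gripper_width': np.float64(0.088)}
[[ 5.03589185e-04 -9.61005557e-01 -2.76528599e-01  7.13109854e-02]
 [ 9.99999622e-01  6.79987643e-04 -5.42015941e-04  7.36879966e-04]
 [ 7.08916361e-04 -2.76528221e-01  9.61005536e-01 -1.45476655e-01]
 [ 0.00000000e+00  0.00000000e+00  0.00000000e+00  1.00000000e+00]]
```

View pics/top0.png

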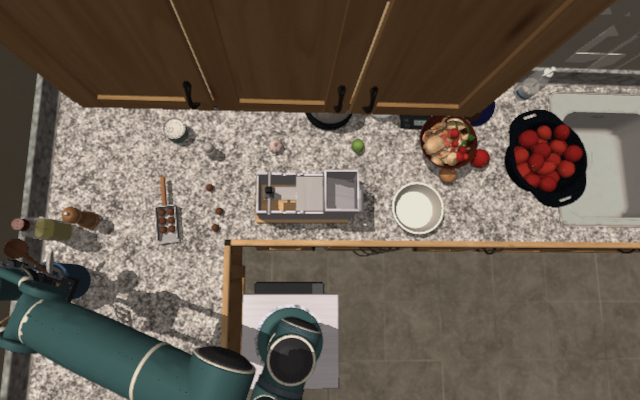

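View pics/scene0.png

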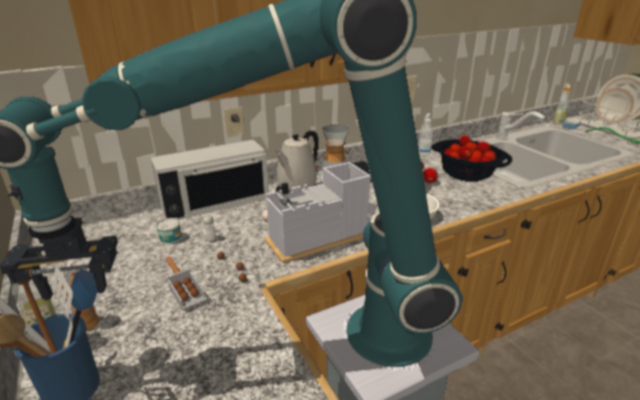

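The top view shows the dispenser at about (305,195), with its knob (268,190) on the left and its hopper (342,190) on the right. The bowl is at (418,208) and the scoop at (167,222), handle up in the picture. The loose nuts are at (210,188), (219,211) and (215,228). The scene view confirms this layout.

```bash
cat > h.py <<'E'
import numpy as np,cv2
from scipy.spatial.transform import Rotation as R
def pose(c,st=None):
    if "T_tool_cam" in c:
        T=np.eye(4);T[:3,:3]=R.from_rotvec(st["tcp_rot"]).as_matrix();T[:3,3]=st["tool_pos"];return T@c["T_tool_cam"]
    T=np.eye(4);T[:3,:3]=R.from_rotvec(c["orientation"]).as_matrix();T[:3,3]=c["position"];return T
def ray(c,T,u,v,z):
    d=T[:3,:3]@np.linalg.inv(c["intrinsics"])@np.array([u,v,1.]);o=T[:3,3];return o+d*(z-o[2])/d[2]
def cloud(c,T):
    v,u=np.mgrid[:400,:640];K=c["intrinsics"];z=c["z_map"]
    P=np.stack([(u-K[0,2])/K[0,0]*z,(v-K[1,2])/K[1,1]*z,z],-1)@T[:3,:3].T+T[:3,3];P[z==0]=np.nan;return P
def blobs(mask,amin=15):
    n,l,s,c=cv2.connectedComponentsWithStats(mask.astype(np.uint8));return [(c[i],s[i],l==i) for i in range(1,n) if s[i,4]>=amin]
E
python3 - <<'E'
from h import *
c=dict(np.load("top0.npz"));T=pose(c);P=cloud(c,T)
im=c["image"].astype(int)
# grids of heights
for nm,(r0,r1,c0,c1) in dict(disp=(165,228,250,366),).items():
    print(np.round(P[r0:r1:4,c0:c1:6,2]*1000).astype(int))
def st(m,nm):
    q=P[m];print(nm,len(q),np.round(np.nanmedian(q,0),3),np.round(np.nanmin(q,0),3),np.round(np.nanmax(q,0),3))
z=P[...,2]
sub=np.zeros_like(z,bool);sub[165:230,250:366]=1
st(sub&(z>.205)&(z<.25),"top rim/knob")
st(sub&(z>.205)&(np.arange(640)<300),"knob");st(sub&(z>.215)&(np.arange(640)>310),"rim")
m=sub&(z>.215)&(np.arange(640)>310);print(cv2.minAreaRect((P[m][:,:2]*1000).astype(np.float32)))
m=sub&(z>.165)&(z<.2);print(cv2.minAreaRect((P[m][:,:2]*1000).astype(np.float32)))
m=np.zeros_like(sub);m[180:238,388:447]=1;m&=(z>.02)&(z<.1);st(m,"bowl");print(cv2.minEnclosingCircle((P[m][:,:2]*1000).astype(np.float32)))
g,b,r=im[...,1],im[...,0],im[...,2]
for cc,s,_ in blobs((r-b>25)&(r<140)&(np.abs(np.arange(640)-195)<55)&(np.arange(400)[:,None]>150)&(np.arange(400)[:,None]<260),6): print(np.round(cc,1),s,ray(c,T,*cc,.013))
print("cab",[np.round(P[v,u],2) for v,u in [(95,120),(105,300),(100,420),(50,300)]])
for u,v in [(176,130),(213,153),(277,146),(358,146),(447,175),(480,158)]: print(u,v,np.round(P[v,u],3))
for u,v in [(232,243),(600,240),(55,100)]: print(np.round(P[v,u],3))
E
python3 - <<'E'
import cv2
i=cv2.imread("pics/top0.png")[160:250,140:460];cv2.imwrite("pics/crop0.png",cv2.resize(i,(800,225),interpolation=cv2.INTER_CUBIC))
E
```

```text
[[                  -4                   -1                   -4
                     6                    0                   -1
                    -1                    1                    0
                    -6                    4                    1
                     0                    1                    0
                     0                   -2                    3
                     0                   -9]
 [                  -4                   -2                   -5
                    -2                   -1                    0
                    -1                   -5                   -1
                     6                   -1                   -6
                     2                   -1                    6
                    -4                    0                   -2
                    -4                   -3]
 [                  -4                  184                  177
                   174                  177                  182
                   187                  180                    3
                     3             
[... 6935 characters left out ...]

[171.1 228.2] [168 225   7   7  42] [0.3619313  0.40018948 0.013     ]
[214.7 227.1] [212 224   7   7  39] [0.36683516 0.25647099 0.013     ]
[162.4 229.1] [159 226   8   7  43] [0.35853229 0.42873401 0.013     ]
[235.2 251.2] [225 240  25  20 194] [0.28677827 0.18592805 0.013     ]
cab [array([0.61, 0.39, 0.55]), array([ 0.6 , -0.01,  0.54]), array([ 0.6 , -0.28,  0.58]), array([ 0.6 , -0.  ,  0.79])]
176 130 [0.691 0.392 0.052]
213 153 [nan nan nan]
277 146 [0.647 0.052 0.033]
358 146 [ 0.65  -0.228  0.043]
447 175 [ 0.55  -0.536  0.051]
480 158 [ 0.608 -0.648  0.07 ]
[0.315 0.199 0.002]
[ 0.333 -1.099  0.002]
[0.803 0.82  0.01 ]<stdin>:6: RuntimeWarning: invalid value encountered in cast
```

View pics/crop0.png

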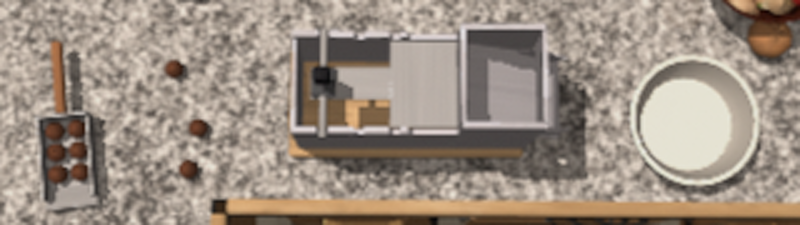

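The crop shows six nuts in the scoop and three loose ones. The knob is in the far notch and the bowl is clear of the dispenser. Next I check inverse kinematics for the pour, then take a wrist look at the knob.

```bash
cat >> h.py <<'E'
def down(yaw):  # tool down, tool x axis at world azimuth yaw
    x=np.array([np.cos(yaw),np.sin(yaw),0]);z=np.array([0,0,-1.]);return np.column_stack([x,np.cross(z,x),z])
def rv(M): return R.from_matrix(M).as_rotvec()
def scoopR(f,tilt,s):  # tool rotation holding scoop with lip azimuth f tilted nose-down; s=+1: tool x = forward, -1: backward
    ax=np.array([-np.sin(f),np.cos(f),0]);return R.from_rotvec(ax*tilt).as_matrix()@down(f if s>0 else f+np.pi)
E
python3 - <<'E'
from h import *
from cell import manip,inverse_kinematics,cams
lip0=np.array([.460,-.146,.255])
for f in np.radians(range(0,360,30)):
  for s in (1,-1):
    ok=[]
    for t in np.radians([0,30,50,65,80]):
        M=scoopR(f,t,s); fwd=M[:,0]*s
        # lip is 170 fwd, 16mm lower (34-18) along tool z from grip; grip 19 behind TCP
        g=lip0-fwd*.17-M[:,2]*.016; p=g+M[:,2]*.019
        q=inverse_kinematics(p,rv(M)); ok.append(None if q is None else np.round(q,1).tolist())
    if ok[-2] is not None: print(round(np.degrees(f)),s,[o is not None for o in ok],ok[-2])
for yaw in np.radians([0,90,180,-90]):
    print(yaw,[inverse_kinematics(p,rv(down(yaw))) is not None for p in ([.457,.072,.3],[.457,.072,.2],[.49,.43,.015],[.46,-.385,.025],[.503,.282,.005])])
E
```

```text
0 1 [True, True, True, True, True] [-0.2, 0.3, 1.6, -0.3, 2.3, 1.2]
0 -1 [True, True, True, True, True] [-0.2, 0.3, 1.6, -0.3, 2.3, -1.9]
30 1 [True, True, True, True, True] [-0.1, 0.3, 1.7, -0.7, 2.2, 0.9]
30 -1 [False, True, True, True, True] [-0.1, 0.3, 1.7, -0.7, 2.2, -2.3]
60 1 [True, True, True, True, True] [0.1, 0.1, 1.8, -0.9, 1.9, 0.6]
60 -1 [False, False, False, True, True] [0.1, 0.1, 1.8, -0.9, 1.9, -2.5]
90 1 [True, True, True, True, True] [0.1, -0.1, 2.1, -1.1, 1.5, 0.4]
120 1 [True, True, True, True, False] [0.1, -0.4, 2.3, -1.2, 1.1, 0.1]
150 1 [True, True, True, True, False] [-0.2, -0.6, 2.4, -0.9, 0.4, -0.6]
150 -1 [True, True, True, True, False] [-0.2, -0.6, 2.4, -0.9, 0.4, 2.5]
180 -1 [True, True, True, True, True] [-0.7, -0.6, 2.4, 1.1, 0.7, 0.2]
210 -1 [True, True, True, True, True] [-0.9, -0.3, 2.2, 1.2, 1.3, -0.2]
240 -1 [True, True, True, True, True] [-0.8, -0.1, 2.0, 1.0, 1.7, -0.5]
270 1 [False, False, True, True, True] [-0.7, 0.1, 1.8, 0.8, 2.0, 2.4]
270 -1 [True, True, True, True, True] [-0.7, 0.1, 1.8, 0.8, 2.0, -0.7]
300 1 [False, True, True, True, True] [-0.6, 0.3, 1.6, 0.5, 2.2, 2.1]
300 -1 [True, True, True, True, True] [-0.6, 0.3, 1.6, 0.5, 2.2, -1.0]
330 1 [True, True, True, True, True] [-0.4, 0.4, 1.5, 0.1, 2.4, 1.7]
330 -1 [True, True, True, True, True] [-0.4, 0.4, 1.5, 0.1, 2.4, -1.4]
0.0 [True, True, True, True, True]
1.5707963267948966 [True, True, True, True, True]
3.141592653589793 [True, True, True, True, True]
-1.5707963267948966 [False, False, True, True, False]
```

```bash
python3 - <<'E'
from h import *
from cell import manip,cams
manip.move_pose([.457,.072,.36],rv(down(np.pi/2)))
manip.set_gripper(.045,20)
st=manip.state();c=cams.capture("wrist");T=pose(c,st)
cv2.imwrite("pics/w1.png",c["image"]);np.savez("w1.npz",**c,**{"tcp_rot":st["tcp_rot"],"tool_pos":st["tool_pos"]})
P=cloud(c,T);z=P[...,2]
m=(z>.227)&(z<.245)&(abs(P[...,0]-.457)<.03)&(abs(P[...,1]-.072)<.03)
for cc,s,l in blobs(m,30): print(cc,s,np.nanmedian(P[l],0),np.nanmin(P[l],0),np.nanmax(P[l],0), cv2.minAreaRect((P[l][:,:2]*1000).astype(np.float32)))
print(st["tool_pos"],st["clock"],st["contact_force"])
# cheek outer edges
m=(z>.172)&(z<.188)
for side in (m&(P[...,0]<.43),m&(P[...,0]>.49)):
    q=P[side];print(len(q),np.polyfit(q[:,1],q[:,0],1),np.median(q,0),np.nanmin(q,0),np.nanmax(q,0))
E
```

```text
[325.38480392 188.45833333] [316 178  20  22 408] [0.46199953 0.07315024 0.23386014] [0.45363443 0.06225738 0.22707918] [0.47139339 0.08207734 0.23621367] ((462.5070495605469, 72.16669464111328), (17.75495147705078, 19.82006072998047), 0.08445362746715546)
[0.45700957 0.07197149 0.36001364] 3.2167 [-0.12433245  0.28327926 -0.34918918]
869 [-0.00441315  0.40609329] [0.40432875 0.06968102 0.17874331] [ 0.39526299 -0.17008086  0.17201191] [0.42987513 0.11062264 0.18763817]
2598 [0.13661816 0.67898655] [0.77841943 0.07347412 0.17945436] [ 0.49060834 -0.16634453  0.17200028] [0.78412418 0.19578676 0.18799653]
```

View pics/w1.png

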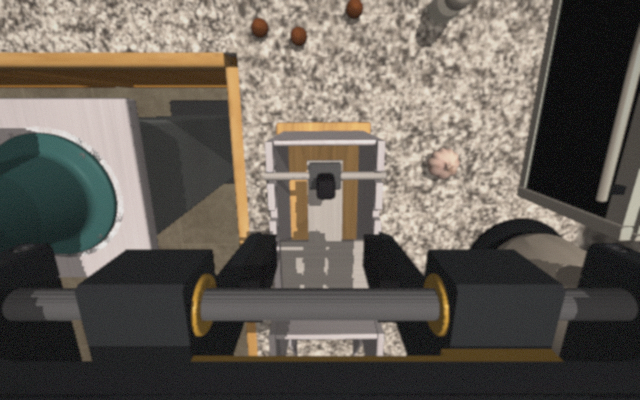

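Wrist view: the knob is at (325,186), centred on the slide, and nothing obstructs it.

```bash
cat >> h.py <<'E'
def gate(manip,x,y,dy,sx=0.):
    """grasp knob at (x,y), lift, slide by dy, drop, leave upwards"""
    manip.set_gripper(.045,25);manip.move_pose([x,y,.30],rv(down(np.pi/2)))
    manip.move_linear([x,y,.198],.12);manip.set_gripper(0.0,25)
    show=lambda n:print(n,np.round(manip.state()["tool_pos"],4),np.round(manip.state()["contact_force"],1),round(manip.state()["gripper_width"],4),round(manip.state()["clock"],1))
    show("grip");manip.move_linear([x,y,.217],.06);show("lift")
    manip.move_linear([x+sx,y+dy,.217],.06);show("slid")
    manip.move_linear([x+sx,y+dy,.199],.05);show("low")
    manip.set_gripper(.03,10);manip.dwell(.3);show("open");manip.set_gripper(0.045)
    manip.move_linear([x+sx,y+dy,.30],.15)
E
python3 - <<'E'
from h import *
from cell import manip,cams
gate(manip,.4625,.072,-.088)
st=manip.state();c=cams.capture("wrist");T=pose(c,st);P=cloud(c,T);z=P[...,2]
m=(z>.227)&(z<.27)&(abs(P[...,0]-.462)<.03)&(abs(P[...,1]+.016)<.03)
for cc,s,l in blobs(m,30): print(cc,s,np.nanmedian(P[l],0), cv2.minAreaRect((P[l][:,:2]*1000).astype(np.float32)))
cv2.imwrite("pics/w2.png",c["image"])
E
```

```text
grip [0.4626 0.072  0.1984] [-1.3 -0.2  1.8] 0.0178 5.4
lift [0.4625 0.072  0.2172] [ 2.1  0.1 -3.4] 0.0177 5.8
slid [ 0.4631 -0.0163  0.2173] [ 4.5 -1.1 -2.2] 0.0179 7.4
low [ 0.4631 -0.0161  0.1986] [ 6.3 -0.  -1.4] 0.0179 8.0
open [ 0.4624 -0.016   0.199 ] [-0.7 -0.3  0.6] 0.0301 8.6
[321.4723127 209.1286645] [310 196  24  27 614] [ 0.46318041 -0.01424723  0.23390445] ((463.2235107421875, -15.223983764648438), (19.113069534301758, 17.051570892333984), 89.83538055419922)
```

The knob is home in the shut notch: its top is at the same height as before the move. Now the loose nuts, with a fresh look before each grasp.

```bash
cat >> h.py <<'E'
def nuts(c,T,box,zc=.013,amin=60):
    im=c["image"].astype(int);hsv=cv2.cvtColor(c["image"],cv2.COLOR_BGR2HSV)
    m=(im[...,2]-im[...,0]>22)&(im[...,2]<170)&(hsv[...,1]>90)
    out=[]
    for cc,s,_ in blobs(m,amin):
        p=ray(c,T,*cc,zc)
        if box[0]<p[0]<box[1] and box[2]<p[1]<box[3]: out.append((p,s[2:5].tolist(),np.round(cc)))
    return out
E
cat > pick.py <<'E'
from h import *
from cell import manip,cams
D=rv(down(0));H=np.array([.462,-.146])
dx=[-.028,0,.028]
for i in range(4):
    manip.set_gripper(.05,8);manip.move_pose([.40,.265,.26],D)
    st=manip.state();c=cams.capture("wrist");T=pose(c,st)
    cv2.imwrite(f"pics/n{i}.png",c["image"])
    L=nuts(c,T,(.32,.60,.17,.36))
    for l in L: print(i,np.round(l[0],3),l[1:])
    if not L: break
    p=max(L,key=lambda l:l[0][0])[0]
    manip.move_pose([p[0],p[1],.08],D);manip.move_linear([p[0],p[1],.004],.12)
    manip.set_gripper(0,8);w=manip.state()["gripper_width"];print("w",w,manip.state()["contact_force"])
    manip.move_linear([p[0],p[1],.15],.3)
    w=manip.state()["gripper_width"];print("lifted w",w)
    if w<.015: continue
    x=H[0]+dx[i%3]
    manip.move_pose([x,H[1],.31],D);manip.move_linear([x,H[1],.207],.2)
    manip.set_gripper(.042,8);manip.move_linear([x,H[1],.31],.3)
    print("t",manip.state()["clock"])
    if i==0: break
E
python3 pick.py
```

```text
0 [0.506 0.282 0.013] ([19, 21, 313], array([306.,  79.]))
0 [0.426 0.246 0.013] ([18, 18, 263], array([335., 146.]))
0 [0.37  0.257 0.013] ([18, 18, 249], array([326., 188.]))
w 0.024716613095258664 [-1.28396237 -1.07630701  3.66146552]
lifted w 0.025079677291944248
t 18.2083
```

```bash
sed -i 's/    if i==0: break//; s/dx=.*/dx=[0,.028,0]/' pick.py; python3 pick.py; python3 - <<'E'
from h import *
from cell import manip,cams
manip.move_pose([.40,.37,.33],rv(down(0)))
st=manip.state();c=cams.capture("wrist");np.savez("s.npz",**c,tcp_rot=st["tcp_rot"],tool_pos=st["tool_pos"]);cv2.imwrite("pics/s.png",c["image"]);print(st["clock"])
c=cams.capture("top");cv2.imwrite("pics/t2.png",cv2.resize(c["image"][140:260,140:460],(800,300)))
E
```

```text
0 [0.426 0.246 0.013] ([19, 19, 270], array([334., 146.]))
0 [0.37  0.257 0.013] ([18, 18, 250], array([325., 189.]))
w 0.02523967283053504 [-0.52385817 -0.43184147  3.62064568]
lifted w 0.024756566825875823
t 25.9583
1 [0.37  0.257 0.013] ([18, 18, 254], array([325., 189.]))
w 0.02498391549246466 [-0.97851855  0.13370663  3.69279474]
lifted w 0.025096358420579376
t 33.8
36.3083
```

View pics/s.png

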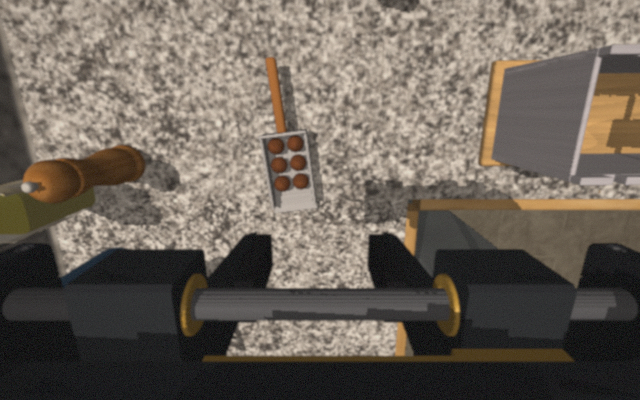

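View pics/t2.png

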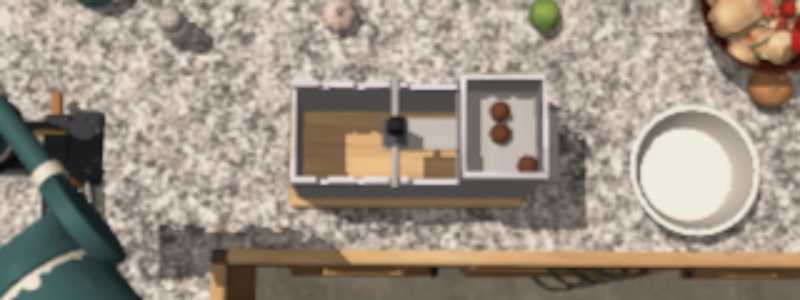

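The wrist view shows the handle running from (271,60) to (281,130) with six nuts in the scoop. The top view shows three nuts in the hopper and the cross-bar in the shut notch. Now I grasp the scoop.

```bash
cat > sc.py <<'E'
from h import *
def scoop(c,T):
    im=c["image"].astype(int);hsv=cv2.cvtColor(c["image"],cv2.COLOR_BGR2HSV)
    m=(im[...,2]-im[...,0]>35)&(hsv[...,1]>90)
    best=None
    for cc,s,l in blobs(m,150):
        p=ray(c,T,*cc,.042)
        if .4<p[0]<.62 and .3<p[1]<.52:
            v,u=np.nonzero(l);Q=np.array([ray(c,T,a,b,.042)[:2] for a,b in zip(u,v)])
            mu=Q.mean(0);w,V=np.linalg.eigh(np.cov((Q-mu).T));d=V[:,1];d*=-np.sign(d[0])
            if w[1]>9*w[0]:
                t=(Q-mu)@d;t0,t1=np.percentile(t,[.5,99.5]);best=(mu+d*(t0+t1)/2,np.arctan2(d[1],d[0]),t1-t0,s.tolist())
    return best
E
python3 - <<'E'
from sc import *
c=dict(np.load("s.npz"));T=pose(c,c);b=scoop(c,T);print(b, np.degrees(b[1]))
N=nuts(c,T,(.33,.46,.36,.48),.016)
print(len(N),np.mean([n[0] for n in N],0))
from cell import manip,inverse_kinematics
E
```

```text
(array([0.4883252 , 0.42838328]), np.float64(-3.0143737144080904), np.float64(0.0956613296825489), [265, 57, 22, 76, 765]) -172.71089171075693
6 [0.39179054 0.41689344 0.016     ]
```

```bash
python3 - <<'E'
from sc import *
from cell import manip,cams
f=-3.0144+2*np.pi;d=np.array([np.cos(f),np.sin(f)]);g=np.array([.4883,.4284])+.015*d
o=rv(scoopR(f,0,-1))
manip.set_gripper(.04,60)
manip.move_pose([*g,.10],o);manip.move_linear([*g,.0155],.1);manip.set_gripper(0,60)
S=lambda n:print(n,np.round(manip.state()["tool_pos"],4),np.round(manip.state()["contact_force"],1),round(manip.state()["gripper_width"],4),round(manip.state()["clock"],1))
S("grip");manip.move_linear([*g,.06],.06);S("up");manip.move_linear([*g,.31],.15);S("up")
c=cams.capture("scene");cv2.imwrite("pics/sc1.png",cv2.resize(c["image"][100:320,60:340],(800,600)))
E
```

```text
grip [0.4737 0.4267 0.016 ] [0.2 0.2 1.2] 0.013 39.3
up [0.4732 0.4262 0.0597] [ 0.5  0.1 -3. ] 0.0127 40.1
up [0.473  0.4261 0.3086] [-0.3 -0.3 -1.9] 0.0129 42.0
```

View pics/sc1.png

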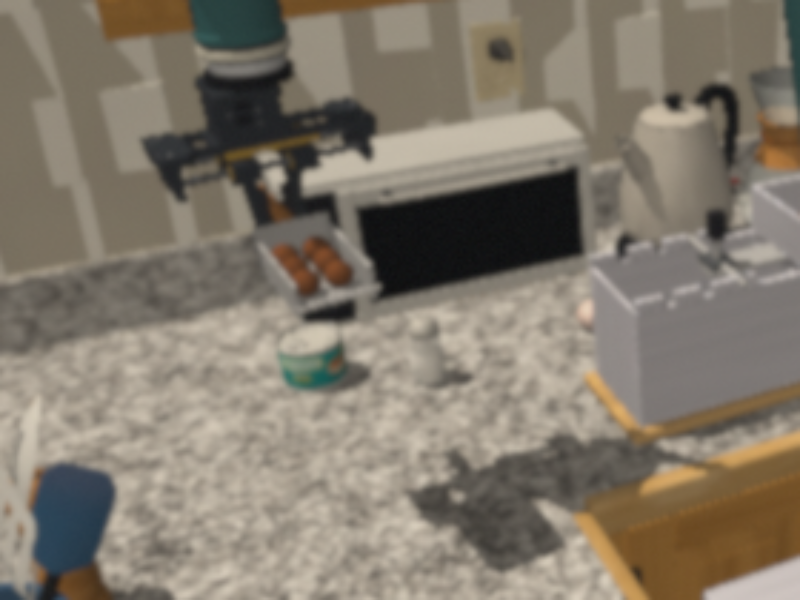

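The scoop is held level, with all six nuts visible around (310,265). Now I carry it over and pour.

```bash
cat > pour.py <<'E'
from sc import *
from cell import manip,cams,inverse_kinematics
def tcp(lip,f,t):
    M=scoopR(f,t,-1);return lip+M[:,0]*.155+M[:,2]*(.019-.016),rv(M)
f=1.5*np.pi
W=[(-.125,.31,0),(-.127,.285,12),(-.127,.262,22),(-.128,.248,32),(-.128,.243,40),(-.128,.24,48),(-.13,.238,56),(-.13,.238,64),(-.13,.238,72)]
W=[tcp(np.array([.462,y,z]),f,np.radians(t)) for y,z,t in W]
E
python3 - <<'E'
from pour import *
print([None if (q:=inverse_kinematics(*w)) is None else np.round(q,2).tolist() for w in W])
p,o=W[0];s=manip.state()
S=lambda n:print(n,np.round(manip.state()["tool_pos"],4),np.round(manip.state()["contact_force"],1),round(manip.state()["gripper_width"],4),round(manip.state()["clock"],1))
p0=s["tool_pos"];f0=-3.0144+2*np.pi
for k in (.33,.67,1):
    manip.move_linear(p0+(p-p0)*k,.16,rot=rv(scoopR(f0+(f-f0)*k,0,-1)))
S("over")
for p,o in W[1:]: manip.move_linear(p,.07,rot=o);S("tilt")
manip.dwell(.8)
c=cams.capture("top");cv2.imwrite("pics/p1.png",cv2.resize(c["image"][140:260,220:400],(800,533)))
E
```

```text
[[0.01, -0.18, 1.94, 0.0, 1.38, 0.01], [-0.15, -0.18, 1.94, 0.21, 1.42, -0.19], [-0.29, -0.15, 1.94, 0.37, 1.47, -0.35], [-0.41, -0.11, 1.93, 0.51, 1.56, -0.48], [-0.5, -0.06, 1.91, 0.6, 1.65, -0.57], [-0.58, 0.0, 1.89, 0.68, 1.74, -0.64], [-0.65, 0.07, 1.87, 0.75, 1.84, -0.7], [-0.71, 0.14, 1.85, 0.82, 1.93, -0.74], [-0.76, 0.22, 1.83, 0.88, 2.02, -0.77]]
over [0.462  0.0307 0.3069] [-0.3  0.2 -2.5] 0.0132 44.9
tilt [0.462  0.0246 0.314 ] [-0.2  0.4 -2.9] 0.0133 45.3
tilt [0.4617 0.0176 0.3164] [ 1.   0.6 -2.3] 0.0132 45.6
tilt [0.462  0.0054 0.3273] [-0.2 -0.7 -2.3] 0.0129 46.0
tilt [ 0.4621 -0.007   0.3402] [-0.5 -0.2 -1.8] 0.013 46.4
tilt [ 0.4621 -0.0218  0.353 ] [-0.5 -0.2 -1.7] 0.0135 46.8
tilt [ 0.4621 -0.0406  0.3647] [ 0.1  0.1 -2.1] 0.0133 47.3
tilt [ 0.4621 -0.0592  0.3759] [ 0.   0.6 -1.8] 0.0129 47.8
tilt [ 0.4621 -0.0791  0.3844] [ 0.   0.7 -2.4] 0.0128 48.2
```

View pics/p1.png

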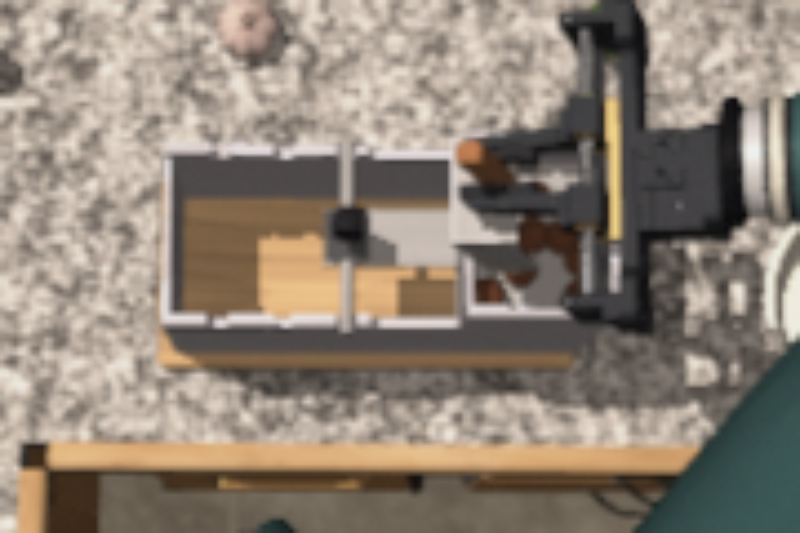

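The nuts are in or near the hopper, but the gripper partly hides them. I back out along the same path and recount.

```bash
python3 - <<'E'
from pour import *
for p,o in W[::-1]: manip.move_linear(p,.1,rot=o)
p=W[0][0];f0=-3.0144+2*np.pi;g=np.array([.473,.4265,.31])
for k in (.33,.67,1):
    manip.move_linear(p+(g-p)*k,.2,rot=rv(scoopR(f+(f0-f)*k,0,-1)))
c=cams.capture("top");cv2.imwrite("pics/p2.png",np.vstack([cv2.resize(c["image"][165:230,310:370],(480,520),interpolation=cv2.INTER_CUBIC)]))
np.savez("t3.npz",**c)
T=pose(c)
N=nuts(c,T,(.38,.55,-.24,-.06),.18,6);print(len(N),N)
N=nuts(c,T,(-1,.7,-1,.9),.013,20);print([(np.round(n[0],3),n[1]) for n in N])
print(manip.state()["clock"],manip.state()["contact_force"])
c=cams.capture("scene");cv2.imwrite("pics/sc2.png",cv2.resize(c["image"][100:320,60:340],(800,600)))
E
```

```text
4 [(array([ 0.45509122, -0.16180551,  0.18      ]), [21, 27, 283], array([345., 194.])), (array([ 0.47729886, -0.11533723,  0.18      ]), [7, 7, 39], array([330., 187.])), (array([ 0.41701446, -0.07126225,  0.18      ]), [13, 10, 104], array([315., 206.])), (array([ 0.42134237, -0.1153588 ,  0.18      ]), [6, 5, 26], array([330., 205.]))]
[(array([ 0.634, -0.919,  0.013]), [70, 68, 3176]), (array([ 0.661, -0.231,  0.013]), [12, 14, 120]), (array([0.583, 0.529, 0.013]), [9, 3, 20]), (array([ 0.484, -0.184,  0.013]), [21, 27, 283]), (array([0.478, 0.064, 0.013]), [35, 26, 550]), (array([ 0.515, -0.061,  0.013]), [22, 2, 25]), (array([ 0.509, -0.132,  0.013]), [7, 7, 39]), (array([ 0.441, -0.082,  0.013]), [13, 10, 104]), (array([ 0.446, -0.132,  0.013]), [6, 5, 26]), (array([0.396, 0.712, 0.013]), [31, 22, 316]), (array([ 0.39 , -0.04 ,  0.013]), [93, 6, 271]), (array([0.354, 0.782, 0.013]), [36, 20, 557]), (array([0.365, 0.868, 0.013]), [13, 9, 34]), (array([0.284, 0.881, 0.013]), [45, 35, 479]), (array([ 0.267, -0.25 ,  0.013]), [416, 78, 2740]), (array([0.161, 0.803, 0.013]), [66, 25, 182]), (array([0.085, 0.876, 0.013]), [32, 23, 127]), (array([-0.102,  0.483,  0.013]), [15, 18, 225])]
54.5917 [-1.10580195 -0.04516434 -1.69374895]
```

View pics/p2.png

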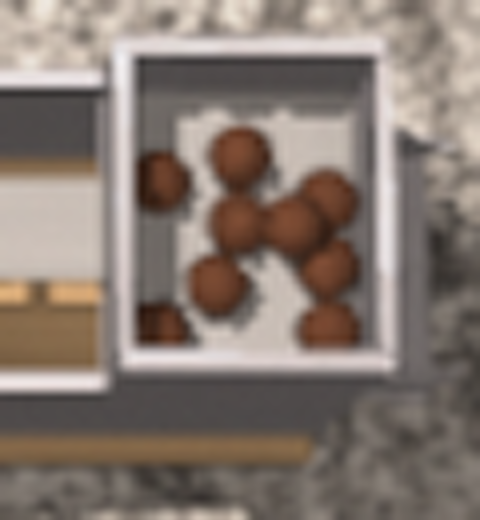

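View pics/sc2.png

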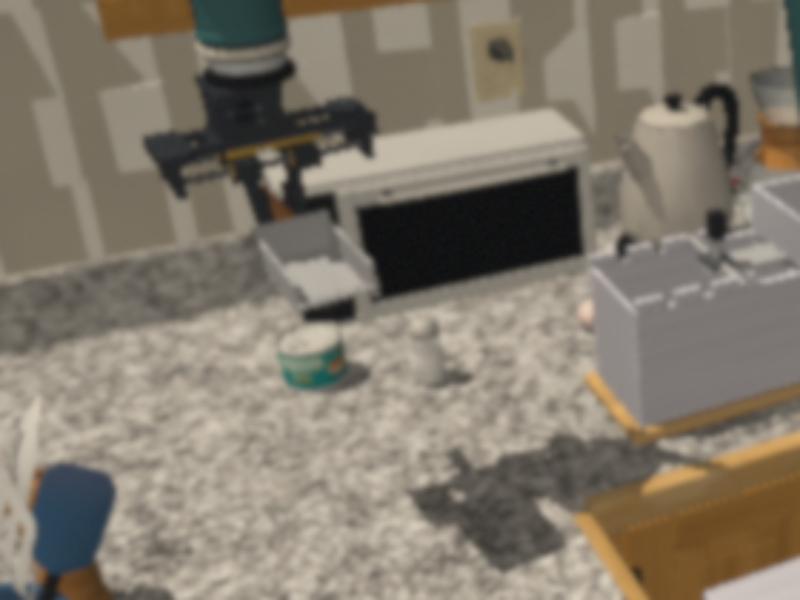

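The hopper holds nine nuts and the scoop is empty. I set the scoop down and look at the bowl.

```bash
python3 - <<'E'
from h import *
from cell import manip,cams
g=[.473,.4265]
manip.move_linear([*g,.06],.2);manip.move_linear([*g,.0165],.05)
print(manip.state()["contact_force"]);manip.set_gripper(.04,10);manip.dwell(.2);manip.move_linear([*g,.12],.15)
c=cams.capture("scene");cv2.imwrite("pics/sc3.png",c["image"][100:320,60:340])
manip.move_pose([.38,.3,.33],rv(down(0)));manip.move_pose([.38,-.44,.36],rv(down(0)))
st=manip.state();c=cams.capture("wrist");T=pose(c,st);P=cloud(c,T);z=P[...,2]
cv2.imwrite("pics/b1.png",c["image"])
m=(z>.04)&(z<.066)&(P[...,0]<.58)&(P[...,0]>.33)&(P[...,1]<-.3)&(P[...,1]>-.62)&(c["image"].min(-1)>130)
for cc,s,l in blobs(m,150):
    q=P[l][:,:2];print(cc,s,np.median(P[l],0),cv2.minEnclosingCircle((q*1000).astype(np.float32)))
    A=np.c_[2*q,np.ones(len(q))];x=np.linalg.lstsq(A,(q**2).sum(1),rcond=None)[0];print("fit",x[:2],np.sqrt(x[2]+x[:2]@x[:2]))
print(st["clock"])
E
```

```text
[-0.25543391 -0.12191179 -1.37537983]
[316.74647365 118.63400148] [ 249   51  125  129 2694] [ 0.43441077 -0.44180289  0.05387816] ((438.96746826171875, -426.448974609375), 89.35981750488281)
fit [ 0.43995994 -0.42555319] 0.08412651967253137
62.3583
```

View pics/b1.png

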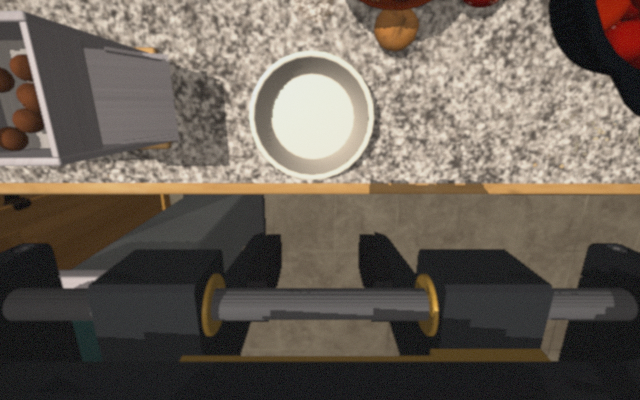

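View pics/sc3.png

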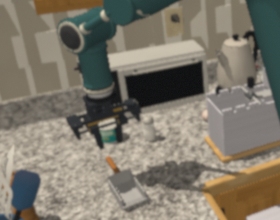

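The bowl is at (313,115) in the wrist view, i.e. (0.440, -0.426), and the scoop stands upright on the worktop. I pinch the bowl's far rim and slide it under the lip.

```bash
cat > bowl.py <<'E'
from h import *
from cell import manip,cams
def find(hx,hy):
    manip.move_pose([hx,hy,.36],rv(down(0)))
    st=manip.state();c=cams.capture("wrist");T=pose(c,st);P=cloud(c,T);z=P[...,2]
    m=(z>.04)&(z<.066)&(P[...,0]<.6)&(P[...,0]>.32)&(P[...,1]<-.25)&(P[...,1]>-.65)&(c["image"].min(-1)>130)
    cc,s,l=max(blobs(m,150),key=lambda b:b[1][4]);q=P[l][:,:2].astype(np.float32)
    r=cv2.minEnclosingCircle(q*1000);print("bowl",r,s);return np.array(r[0])/1000,c
S=lambda n:print(n,np.round(manip.state()["tool_pos"],4),np.round(manip.state()["contact_force"],1),round(manip.state()["gripper_width"],4),round(manip.state()["clock"],1))
def carry(b,t):
    g=b+[0,-.082];e=t+[0,-.082];manip.set_gripper(.05,25)
    manip.move_pose([*g,.12],rv(down(0)));manip.move_linear([*g,.035],.12);S("dn");manip.set_gripper(0,25);S("grip")
    manip.move_linear([*g,.0365],.03);S("up");manip.move_linear([*e,.0365],.08);S("there");manip.move_linear([*e,.035],.03)
    manip.set_gripper(.05,10);manip.move_linear([*e,.15],.15)
E
python3 - <<'E'
from bowl import *
carry(np.array([.440,-.426]),np.array([.462,-.299]))
b,c=find(.38,-.36);cv2.imwrite("pics/b2.png",c["image"]);S("end")
E
```

```text
dn [ 0.4405 -0.5086  0.0359] [-1.  -0.3  0.7] 0.0501 64.6
grip [ 0.4404 -0.5083  0.0354] [ 1.6 -0.9  0.2] 0.0117 65.3
up [ 0.4402 -0.5079  0.0366] [ 0.6 -0.7  1.4] 0.0116 65.5
there [ 0.4617 -0.381   0.0363] [-0.8 -2.5  2.4] 0.0113 67.3
bowl ((454.00482177734375, -299.0131530761719), 89.30219268798828) [ 239   37  102  132 1943]
end [ 0.3797 -0.3594  0.3571] [-0.2 -0.  -0.4] 0.0497 70.2
```

View pics/b2.png

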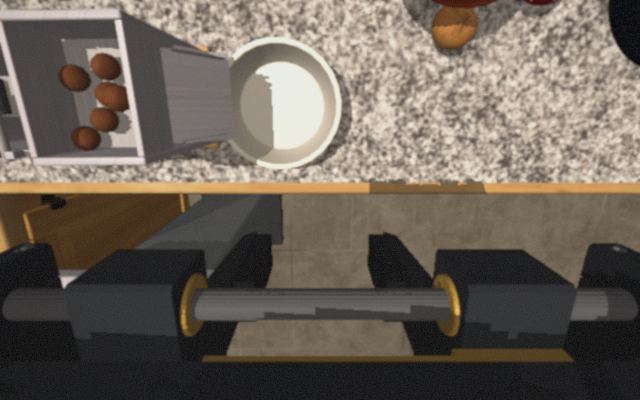

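The bowl's rim spans rows 37–168 and is centred on the chute's lip (rows 62–143), tucked slightly under it. Before opening the gate I re-check the bowl from the top camera.

```bash
cat > topb.py <<'E'
from h import *
def topbowl(cams,fn):
    c=cams.capture("top");T=pose(c);P=cloud(c,T);z=P[...,2]
    m=(z>.04)&(z<.07)&(P[...,0]<.6)&(P[...,0]>.32)&(P[...,1]<-.25)&(P[...,1]>-.65)&(c["image"].min(-1)>110)
    cc,s,l=max(blobs(m,20),key=lambda b:b[1][4]);q=P[l][:,:2].astype(np.float32)
    print("topbowl",cv2.minEnclosingCircle(q*1000),s);cv2.imwrite(fn,cv2.resize(c["image"][150:250,240:480],(720,300),interpolation=cv2.INTER_CUBIC))
E
python3 - <<'E'
from topb import *
from cell import manip,cams
manip.move_pose([.4625,-.10,.36],rv(down(np.pi/2)));manip.move_pose([.4625,-.016,.30],rv(down(np.pi/2)))
topbowl(cams,"pics/t4.png");print(manip.state()["clock"])
E
```

```text
topbowl ((449.6861267089844, -300.4642028808594), 89.18928527832031) [366 178  41  52 344]
71.75
```

View pics/t4.png

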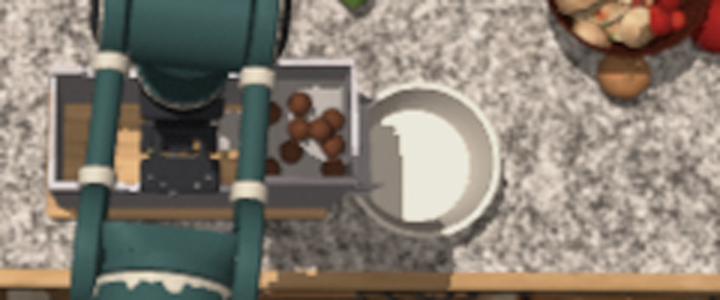

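The bowl is in place, within about 8 mm of the chute's centreline, so I open the gate.

```bash
python3 - <<'E'
from topb import *
from cell import manip,cams
gate(manip,.4628,-.016,.088)
manip.dwell(1.0)
topbowl(cams,"pics/t5.png")
E
```

```text
grip [ 0.4632 -0.016   0.1984] [ 0.3 -1.9  1.2] 0.0176 73.8
lift [ 0.4631 -0.016   0.2173] [ 3.2  0.4 -2.3] 0.0179 74.3
slid [0.4625 0.0721 0.2168] [ 1.2  1.2 -1.2] 0.0177 75.9
low [0.4625 0.0719 0.1985] [-1.3  0.2 -0.8] 0.0176 76.4
open [0.4628 0.072  0.199 ] [ 0.7 -0.5  0.4] 0.0303 77.1
topbowl ((449.16583251953125, -301.5678405761719), 89.75794219970703) [366 178  41  52 364]
```

View pics/t5.png

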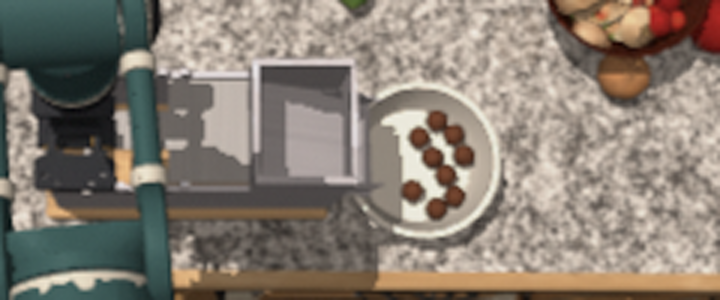

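Nine nuts are in the bowl and the hopper and chute are empty. That was my 15th picture, one over the limit of 14, so I'll check the rest by numbers only. Now I shut the gate.

```bash
python3 - <<'E'
from topb import *
from cell import manip,cams
gate(manip,.4626,.072,-.088)
st=manip.state();c=cams.capture("wrist");T=pose(c,st);P=cloud(c,T);z=P[...,2]
m=(z>.227)&(z<.27)&(abs(P[...,0]-.462)<.03)&(abs(P[...,1]+.016)<.03)
for cc,s,l in blobs(m,30): print("knob",np.nanmedian(P[l],0), cv2.minAreaRect((P[l][:,:2]*1000).astype(np.float32)))
manip.move_linear([.4626,-.016,.36],.2);manip.move_pose([.42,.22,.33],rv(down(np.pi/2)))
topbowl(cams,"pics/t6.png")
c=cams.capture("top");T=pose(c)
hsv=cv2.cvtColor(c["image"],cv2.COLOR_BGR2HSV)
for n in nuts(c,T,(.36,.56,-.40,-.05),.02,4): print("brown",np.round(n[0],3),n[1:])
print(manip.state()["clock"])
E
```

```text
grip [0.4626 0.072  0.1984] [-1.7  0.2  1.5] 0.0181 81.4
lift [0.4625 0.072  0.2171] [-1.3 -0.6 -2.8] 0.0176 81.8
slid [ 0.4631 -0.0161  0.2172] [ 6.2 -0.5 -2.2] 0.018 83.5
low [ 0.4631 -0.016   0.1986] [ 5.9 -0.3 -2. ] 0.0177 84.0
open [ 0.4625 -0.016   0.199 ] [-0.4 -0.1 -0.6] 0.03 84.6
knob [ 0.46293471 -0.0142239   0.23390198] ((462.96527099609375, -15.317801475524902), (17.76442527770996, 19.01401138305664), 0.9734307527542114)
topbowl ((449.2987060546875, -300.33551025390625), 89.04368591308594) [366 178  41  52 369]
brown [ 0.514 -0.062  0.02 ] ([22, 2, 24], array([310., 185.]))
brown [ 0.481 -0.343  0.02 ] ([15, 18, 99], array([390., 195.]))
brown [ 0.481 -0.304  0.02 ] ([6, 6, 29], array([379., 195.]))
brown [ 0.427 -0.33   0.02 ] ([14, 24, 137], array([387., 211.]))
brown [ 0.441 -0.081  0.02 ] ([13, 11, 107], array([315., 206.]))
brown [ 0.419 -0.294  0.02 ] ([7, 7, 34], array([377., 213.]))
87.4417
```

```bash
python3 -c "
from cell import order
print(order.close_job())"
```

```text
the job is handed in; nothing more can be done
None
```

The job is handed in at about 87 s: all nine chestnuts are in the upright bowl under the lip, the gate is shut, the scoop is set down upright and the bystanders weren't touched; I viewed 15 pictures, one over the limit of 14.

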